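Hold the spin rig's belt tensioner back past its ratchet

ROBOT

A 6-joint arm with a two-finger parallel gripper is mounted at the origin on the work surface. World frame = base frame: x ahead of the robot, y to its left, z up, the work surface at z = 0. Lengths are in m, angles in rad, forces in N, time in s.
With the tool pointing down it reaches from about 0.35 to 0.975 m from the base axis. Payload 4.9 kg.
Tool frame: the origin (TCP) lies midway between the tips of the shut fingers; the grasp point (between the pads) lies 19 mm behind it; z points along the fingers, y is the line along which they close (so a half turn about z gives the same grasp; the last joint's range is limited). The gripper opens to 85 mm and grips with 20 to 120 N. Pads are 22 mm wide; open, the fingers measure 114 mm over their backs; the gripper's body (76 mm by 85 mm) begins 54 mm behind the grasp point. The pads swing forward as they close: fully open they stand 13 mm farther back than shut.
Start: joints at [1.088, 0.053, 1.613, -0, 1.476, -0.119], TCP at [0.222, 0.584, 0.231] pointing down, gripper open.
Joint ranges: [-3.01, 3.01], [-1.01, 2.22], [0.06, 2.58], [-1.02, 4.17], [0.09, 2.62], [-3.14, 3.14]. Speed limits (rad/s): [2.57, 2.57, 3.14, 3.14, 3.14, 3.14].

INTERFACE

Orientations are given as a rotation vector (axis times angle).
In Python, from station import telemetry, optics, ctrl gives the robot as it stands.
- The arm moves only by the shell command python3 -m pendant 'ROWS' [FORCE]. ROWS is JSON, one flat list of numbers, 7 for each row, row after row: the turn, a rotation vector about the tool's x, y, z as a fraction of full scale, then the shift along the tool's x, y, z as a fraction of full scale, then the opening, from 0 (shut) to 1 (fully open). In form: [ax, ay, az, tx, ty, tz, fingers, ax, ay, az, tx, ty, tz, fingers, ...]. A call has 1 to 12 rows; each row is the pose to reach, as a shift and turn from the pose commanded when the call began, along the tool's axes at that moment; what a row does not reach only later rows make up. Full scale, the value 1, is 300 mm for a shift and 30 degrees for a turn. A row lasts 1/8 s, in which the tool goes at most 62.5 mm and 10.7 degrees, less where a joint would pass 70% of its speed; a pose out of reach is approached as far as the arm can. A call with a number of a shift or a turn outside -1 to 1 is refused whole. A call with a gripper value outside its range is refused whole. The fingers move at their own pace and stop on an object; FORCE is the grip in N (left out, the last holds). Time passes only in rows, so rows that repeat a pose let the fingers close. It gives the time, the measured TCP pose, the force, the opening and the grip force at its end, in the units of the state.
- telemetry.get_obs(): the state, without advancing time (a new reading comes with each control period).
- optics.get_image(name): name is "scene" or "top"; returns a dict with "image" (420x560x3 uint8, red, green, blue), "depth" (420x560 float32, m along the optical axis (not along the pixel's ray), 0 where there is no reading), "fx", "fy", "cx", "cy" (pixels), "dist_coeffs" ([k1, k2, p1, p2, k3] as OpenCV has them; the pictures are not rectified), "rvec" (rotation vector, rad) and "tvec" (3), from world to camera coordinates, as OpenCV has them. Camera axes: x right, y down, z forward; pixel columns grow to the right and rows downward; lengths in m; the calibration is good to about 2 mm. A picture is of the moment at which its call begins.
- ctrl.finish_job(): hands the job in; it is judged then, once.
The state is a dict: "t": time; "q": joint angles; "dq": joint speeds; "effort": joint torques, N m; "tool_pos": TCP position; "tool_rot": TCP orientation; "contact_force": force on the tool from outside, world axes, zero at the start; "wrist_torque": the same for the moment, N m; "opening": finger opening in m; "grip_force": force on a finger pad.
Only numpy, scipy, OpenCV 4.12 (cv2) and the standard library are available. Lean on these libraries where they do the work, as an engineer would, in place of code of your own. Each camera call takes 0.05 s, during which the arm holds its last target. There are 200 camera calls.

TASK

The drive belt is off the trigger-wheel spin rig and I am about to put a new one on. First slide the red knob of the ratchet pawl fully home towards the tensioner hub, then swing the tensioner back by its black handle, past the last ratchet click and right up to its rubber stop, so that the idler is clear of the belt path. Finish while you are still holding the handle back there with the gripper, the spring load off the pawl, and leave the multimeter, solder reel, spray can and screwdriver where they are.

Things in the scene. Friction and masses are not known exactly. Their poses are not given: they have to be found in the camera images.
- spin_rig: Belt-drive spin rig, fixed: aluminium deck, top 95 mm above the bench, 100 mm back (-x, robot side), 115 mm forward (+x) and 160 mm either side (y) of the origin, which is on the bench; x points away from the robot at yaw 0. On it: motor pulley 38 mm wide at (50, -80) mm, 36 mm high; driven pulley under a toothed steel wheel, 102 mm wide, at (50, 80) mm, 62 mm high; between them the tensioner.
- tensioner (a joint): Angle of the tensioner about its upright pivot: 0 = forward on its front stop, grows counter-clockwise seen from above as it is pushed back, 0.85 rad = against the rear rubber stop. A spring always pushes it to 0: 4 N at the handle at 0, 8 N at 0.85. With the pawl home three teeth click past (the last at about 0.65); let go, it drops back onto the nearest tooth; with the pawl drawn back, to 0.
- tensioner_pivot (a point): The tensioner's upright pivot axis, at the top of its round dark hub (42 mm wide), 40 mm above the deck, at (-10, -30) mm in the rig's frame. One flat steel arm from it carries the black idler roller (28 mm wide, 60 mm out); a second, 16 mm wide, carries the handle. The lever's two stop posts, black rubber, 26 mm high, stand 65 mm from the pivot on either side of the handle lever.
- handle_mid (a point): Middle of the tensioner's handle: an upright black grip, 16 mm diameter, 52 mm tall, 110 mm from the pivot. This point is 50 mm above the deck (145 mm above the bench), the grip's foot 24 mm above the deck. From the pivot the handle lies at 170 degrees from the rig's +x at joint 0 (robot side, beyond the deck's edge), at 219 degrees at 0.85. It may be pushed or gripped.
- pawl_slider (a joint): Travel of the pawl slider in its guide: 0 = drawn back (ratchet off), 0.014 m = fully home, towards the hub (ratchet on). Stays where it is left; friction about 7 N.
- pawl_knob (a point): Middle of the pawl slider's red knob: upright, 14 mm diameter, 26 mm tall; this point is 37 mm above the deck (132 mm above the bench), the knob's foot 24 mm above the deck, over guide rails 20 mm high. Drawn back it is at (-10, -131) mm in the rig's frame; it slides along the rig's +y, straight towards the tensioner pivot.
- pawl (a joint): Spring travel of the brass pawl in the slider: 0 = fully out (dropped behind a tooth), up to 0.006 m while it rides over a tooth of the ratchet sector.
- multimeter: Bystander: yellow multimeter, 180 x 88 x 40 mm, lying on the bench to the left (+y) of the rig. Origin at the centre of its underside.
- solder_reel: Bystander: metal solder reel, 60 mm diameter, 54 mm high, standing right (-y) of the rig. Origin at the centre of its underside.
- cleaner_can: Bystander: spray can, 58 mm diameter, 170 mm high, standing right (-y) of the rig, farther from the robot than the reel. Origin at the centre of its underside.
- screwdriver: Bystander: screwdriver with a red handle, 190 mm long, lying on the bench on the robot's side of the rig (-x), towards its left (+y), roughly along y. Origin on its underside.

How it is judged:
By the outcome, as a careful person would: the job done as asked, in the order asked, and still so for the second after the job is handed in, while the arm keeps its last pose, push and grip.
It also fails if it takes over 45 s, if anything falls off the work surface, if the arm or the gripper's body presses on something with over 40 N, if the wrist force passes 120 N, or if a joint passes its speed limit or range.

## Working session

There is one attempt and no reset: what is moved stays moved. The work goes in short steps, Python scripts to look and compute and a shell command to move; the robot and the scene stay as the last step left them, time stands still between calls to the robot, and variables do not carry over. Pictures are saved under pics/ and viewed, at most 10 in all, crops included, and the job is handed in when it is done.

```bash
mkdir -p pics; cat > h.py <<'E'
import numpy as np, cv2
from station import telemetry, optics, ctrl
from scipy.spatial.transform import Rotation as R
def snap(n,f):
    d=optics.get_image(n); cv2.imwrite(f'pics/{f}.png',d['image'][...,::-1]); np.savez(f'{f}.npz',**{k:np.array(v) for k,v in d.items()}); return d
def cloud(d):
    K=np.array([[d['fx'],0,d['cx']],[0,d['fy'],d['cy']],[0,0,1]],float)
    v,u=np.mgrid[:420,:560]; p=cv2.undistortPoints(np.stack([u,v],-1).reshape(-1,1,2).astype(float),K,np.array(d['dist_coeffs'],float)).reshape(420,560,2)
    z=np.array(d['depth'])[...,None]; c=np.concatenate([p*z,z],-1)
    M=R.from_rotvec(np.array(d['rvec']).ravel()).as_matrix()
    return (c-np.array(d['tvec']).ravel())@M
def proj(d,P):
    K=np.array([[d['fx'],0,d['cx']],[0,d['fy'],d['cy']],[0,0,1]],float)
    return cv2.projectPoints(np.array(P,float).reshape(-1,1,3),np.array(d['rvec'],float),np.array(d['tvec'],float),K,np.array(d['dist_coeffs'],float))[0].reshape(-1,2)
E
python3 - <<'E'
from h import *
for n in('scene','top'): d=snap(n,n+'0')
o=telemetry.get_obs(); print(o)
E
```

```text
{'t': 0.1, 'q': array([ 1.08803248e+00,  5.32755713e-02,  1.61409812e+00, -2.15600986e-05,
        1.47597215e+00, -1.19011513e-01]), 'dq': array([ 2.25853733e-04,  6.05271586e-05, -3.37344700e-03,  1.90798293e-03,
        1.20807686e-03,  2.89394988e-04]), 'effort': array([-4.82281339e-04, -3.94905210e+01, -3.71363175e+01, -1.22148722e-04,
        3.95400086e-03, -6.83855234e-06]), 'tool_pos': array([0.22212841, 0.58362696, 0.2302304 ]), 'tool_rot': array([-5.68142263e-01, -3.08928409e+00,  2.63975317e-03]), 'contact_force': array([-0.18450463,  0.01323349,  0.30196493]), 'wrist_torque': array([-0.00288749, -0.01784688, -0.0605694 ]), 'grip_force': 0.0, 'opening': 0.08542105108417344}
```

View pics/top0.png

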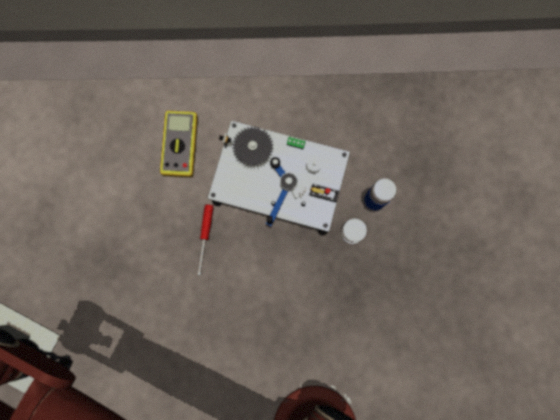

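View pics/scene0.png

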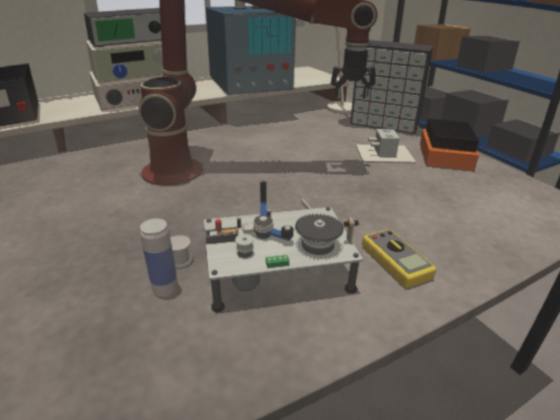

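The top view shows the deck (corners at about (231,122), (349,152), (327,230), (210,197)), the handle at (269,221), the hub at (289,182) and the red knob at about (326,192). The reel is at (354,231) and the can at (383,190).

```bash
cat > rig.py <<'E'
from h import *
d=np.load('top0.npz'); P=cloud(d); im=d['image'].astype(int)
m=(abs(P[...,2]-.095)<.008); m[:100]=0; m[260:]=0; m[:,:195]=0; m[:,365:]=0
n,l,s,c=cv2.connectedComponentsWithStats(cv2.morphologyEx(m.astype(np.uint8),cv2.MORPH_CLOSE,np.ones((3,3))))
i=1+np.argmax(s[1:,4]); Q=P[l==i][:,:2]
r=cv2.minAreaRect((Q*1000).astype(np.float32)); print(r, cv2.boxPoints(r))
b=cv2.boxPoints(r)/1000
# near side=-x: yaw from the long edge
e=[b[(k+1)%4]-b[k] for k in range(4)]; L=max(e,key=np.linalg.norm); L=L*np.sign(L[1])
yaw=np.arctan2(-L[0],L[1]); C=np.array(r[0])/1000; Rz=np.array([[np.cos(yaw),-np.sin(yaw)],[np.sin(yaw),np.cos(yaw)]])
org=C-Rz@[.0075,0]; print('yaw',yaw,'org',org)
W=lambda x,y,z:[*(org+Rz@[x/1000,y/1000]),z]
pts=dict(hub=W(-10,-30,.135),knob=W(-10,-131,.145),knobhome=W(-10,-117,.145),motor=W(50,-80,.131),wheel=W(50,80,.157))
for t in(0,.85): a=np.radians(170)+t; pts['h%.2f'%t]=W(-10+110*np.cos(a),-30+110*np.sin(a),.171)
for k,v in pts.items(): print(k,np.round(v,4),proj(d,[v])[0].round(1))
np.savez('rig.npz',yaw=yaw,org=org)
s=np.load('scene0.npz')
for k,v in pts.items(): print(k,proj(s,[v])[0].round(1))
# red px, reel top, can top
rd=(im[...,0]>120)&(im[...,1]<60)&(np.mgrid[:420,:560][1]>300)&(np.mgrid[:420,:560][0]<300); print('red',[(y,x,P[y,x].round(3)) for y,x in np.argwhere(rd)][:12])
for (x,y) in((354,231),(385,188),(269,221),(269,223),(208,222)): print(x,y,P[y,x].round(3))
cr=cv2.resize(d['image'][110:250,195:395],None,fx=4,fy=4,interpolation=cv2.INTER_CUBIC); cv2.imwrite('pics/c1.png',cr[...,::-1])
E
python3 rig.py
```

```text
((545.630615234375, 106.62154388427734), (319.896484375, 411.15545654296875), 73.37459564208984) [[ 302.8836     12.178329]
 [ 696.851    -105.45871 ]
 [ 788.3776    201.06476 ]
 [ 394.41022   318.70178 ]]
yaw 1.2806283 org [0.54348477 0.09943508]
hub [0.5694 0.0813 0.135 ] [278.5 198.4]
knob [0.6661 0.0524 0.145 ] [289.4 159.1]
knobhome [0.6527 0.0564 0.145 ] [287.9 164.4]
motor [0.6344 0.1245 0.131 ] [260.7 173.5]
wheel [0.4811 0.1702 0.157 ] [242.2 233.5]
h0.00 [ 0.5201 -0.0171  0.171 ] [320.  215.1]
h0.85 [ 0.6107 -0.0207  0.171 ] [320.3 178. ]
hub [264.6 207. ]
knob [273.  227.4]
knobhome [271.7 223.8]
motor [294.8 217.4]
wheel [280.3 175.6]
h0.00 [216.2 193.6]
h0.85 [229.9 212.8]
red [(np.int64(189), np.int64(325), array([ 0.595, -0.036,  0.113])), (np.int64(189), np.int64(326), array([ 0.588, -0.036,  0.149])), (np.int64(189), np.int64(327), array([ 0.589, -0.038,  0.144])), (np.int64(189), np.int64(328), array([ 0.588, -0.04 ,  0.148])), (np.int64(190), np.int64(326), array([ 0.586, -0.036,  0.147])), (np.int64(190), np.int64(327), array([ 0.586, -0.038,  0.148])), (np.int64(190), np.int64(328), array([ 0.586, -0.041,  0.143])), (np.int64(190), np.int64(329), array([ 0.585, -0.043,  0.148])), (np.int64(191), np.int64(325), array([ 0.583, -0.033,  0.149])), (np.int64(191), np.int64(326), array([ 0.583, -0.036,  0.146])), (np.int64(191), np.int64(327), array([ 0.584, -0.039,  0.141])), (np.int64(191), np.int64(328), array([ 0.585, -0.041,  0.14 ]))]
354 231 [ 0.495 -0.113  0.053]
385 188 [ 0.582 -0.174  0.174]
269 221 [0.508 0.105 0.169]
269 223 [0.507 0.106 0.144]
208 222 [0.531 0.271 0.018]
```

View pics/c1.png

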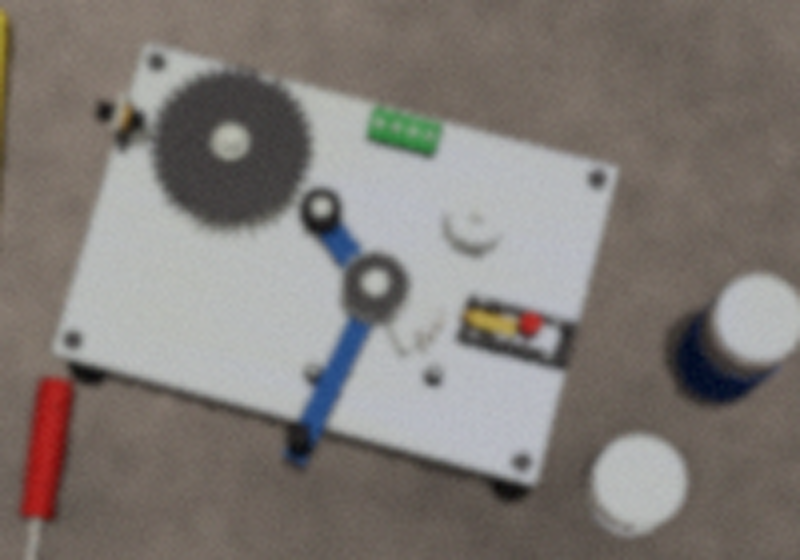

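```bash
cat > rig2.py <<'E'
from h import *
from scipy.optimize import least_squares
d=np.load('top0.npz'); s=np.load('scene0.npz')
px=lambda a:np.array(a)/4+[195,110]-.4
cor=px([(148,43),(618,165),(540,487),(57,352)])
loc=[(115,160,95),(115,-160,95),(-100,-160,95),(-100,160,95),(-10,-30,135),(50,80,157)]
obs=np.vstack([cor,px([(376,284),(230,142)])])
def W(p,L):
    L=np.atleast_2d(L)/1000.; c,q=np.cos(p[2]),np.sin(p[2]); return np.c_[p[0]+c*L[:,0]-q*L[:,1],p[1]+q*L[:,0]+c*L[:,1],L[:,2]]
f=least_squares(lambda p:(proj(d,W(p,loc))-obs).ravel(),[.58,.07,-.25],loss='soft_l1'); p=f.x
print(p,(proj(d,W(p,loc))-obs).round(1)); np.save('rig.npy',p)
H=lambda t,z=171:(-10+110*np.cos(np.radians(170)+t),-30+110*np.sin(np.radians(170)+t),z)
names=dict(knob0=(-10,-131,145),knobhome=(-10,-117,145),h0=H(0),h65=H(.65),h85=H(.85),motor=(50,-80,131))
for k,v in names.items():
    w=W(p,v); print(k,w.round(4)[0],'crop',((proj(d,w)[0]-[195,110]+.4)*4).round(0),'scene',proj(s,w)[0].round(0))
E
python3 rig2.py
python3 -c "
import cv2;a=cv2.imread('pics/scene0.png')[170:280,195:365];cv2.imwrite('pics/c2.png',cv2.resize(a,None,fx=4.5,fy=4.5,interpolation=2))"
```

```text
[ 0.63166635  0.0801711  -0.28414457] [[-0.7 -0.1]
 [ 1.   0.2]
 [-0.2 -0.3]
 [-1.1  0.7]
 [ 0.4  0.1]
 [ 0.4 -0.6]]
knob0 [ 0.5853 -0.0428  0.145 ] crop [537. 323.] scene [217. 220.]
knobhome [ 0.5893 -0.0293  0.145 ] crop [515. 317.] scene [223. 219.]
h0 [0.515  0.1029 0.171 ] crop [301. 434.] scene [262. 182.]
h65 [0.5057 0.0333 0.171 ] crop [418. 448.] scene [234. 186.]
h85 [0.512  0.0122 0.171 ] crop [453. 436.] scene [227. 189.]
motor [ 0.6572 -0.0106  0.131 ] crop [480. 216.] scene [244. 239.]
```

View pics/c2.png

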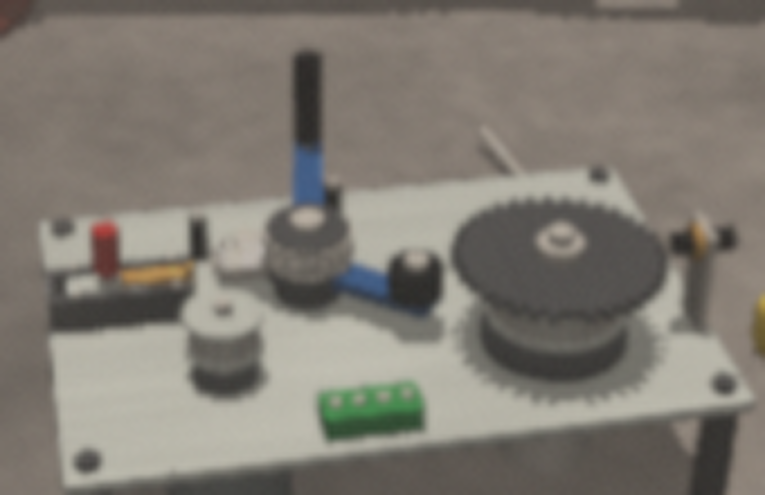

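The scene picture confirms it: knob at crop (103,245), handle at (306,100), with the lever by the front post. The fit residuals are at most 1 px, so I'm taking rig pose (0.632, 0.080, −0.284 rad). Next I plan the approach over the knob.

```bash
cat > plan.py <<'E'
from h import *
import sys
p=np.load('rig.npy')
def W(x,y,z):
    c,q=np.cos(p[2]),np.sin(p[2]); return np.array([p[0]+(c*x-q*y)/1e3,p[1]+(q*x+c*y)/1e3,z/1e3])
def H(t,z): a=np.radians(170)+t; return W(-10+110*np.cos(a),-30+110*np.sin(a),z)
def rel(P,yaw):  # yaw = world direction of tool y (mod pi)
    o=telemetry.get_obs(); R0=R.from_rotvec(o['tool_rot']); 
    best=None
    for k in(0,np.pi):
        a=yaw+k; y=np.array([np.cos(a),np.sin(a),0]); z=np.array([0,0,-1.]); M=np.c_[np.cross(y,z),y,z]
        r=(R0.inv()*R.from_matrix(M)).as_rotvec()
        if best is None or np.linalg.norm(r)<np.linalg.norm(best): best=r
    t=R0.inv().apply(np.array(P)-o['tool_pos'])
    print('turn',(best/np.radians(30)).round(3),'shift',(t/.3).round(3),'| P',np.round(P,4))
def st():
    o=telemetry.get_obs(); print('t',o['t'],'pos',o['tool_pos'].round(4),'F',o['contact_force'].round(1),'open',round(o['opening'],4),'grip',o['grip_force'],'q6',o['q'][5].round(2))
E
python3 - <<'E'
from plan import *
rel(W(-10,-133,230),p[2]+np.pi/2)
E
```

```text
turn [-0.003 -0.    -0.152] shift [-1.875 -1.527  0.003] | P [ 0.5848 -0.0447  0.23  ]
```

```bash
python3 -m pendant '[0,0,-0.15,-0.16,-0.13,0,1, 0,0,-0.15,-0.32,-0.26,0,1, 0,0,-0.15,-0.48,-0.39,0,1, 0,0,-0.15,-0.64,-0.52,0,1, 0,0,-0.15,-0.8,-0.65,0,1, 0,0,-0.15,-0.94,-0.76,0,1, 0,0,-0.15,-0.94,-0.76,0,1]' 30
python3 - <<'E'
from plan import *
rel(W(-10,-133,230),p[2]+np.pi/2)
E
```

```text
t: 0.98
tool_pos: [0.406, 0.268, 0.2309]
tool_rot: [-0.455, -3.108, 0.001]
contact_force: [-0.7, 0.7, 0.5]
opening: 0.0856
grip_force: 0.0
turn [-0.001 -0.    -0.013] shift [-0.87  -0.828  0.003] | P [ 0.5848 -0.0447  0.23  ]
```

```bash
python3 -m pendant '[0,0,-0.01,-0.15,-0.14,0,1, 0,0,-0.01,-0.3,-0.28,0,1, 0,0,-0.01,-0.45,-0.42,0,1, 0,0,-0.01,-0.6,-0.57,0,1, 0,0,-0.01,-0.75,-0.71,0,1, 0,0,-0.01,-0.87,-0.83,0,1, 0,0,-0.01,-0.87,-0.83,0,1, 0,0,-0.01,-0.87,-0.83,0,1]'
python3 - <<'E'
from plan import *
rel(W(-10,-133,230),p[2]+np.pi/2); rel(W(-10,-131,123),p[2]+np.pi/2)
d=snap('scene','s1')
a=d['image'][90:300,150:330]; cv2.imwrite('pics/s1c.png',cv2.resize(a,None,fx=2.8,fy=2.8,interpolation=2)[...,::-1])
# red knob via scene depth
im=d['image'].astype(int);P=cloud(d); m=(im[...,0]>110)&(im[...,1]<60)&(im[...,2]<70)&(P[...,2]>.1)&(P[...,2]<.16); m[:,:190]=0;m[:,240:]=0
Q=P[m]; print(m.sum(),np.median(Q,0),np.argwhere(m).mean(0))
E
```

```text
t: 1.98
tool_pos: [0.5849, -0.0404, 0.2307]
tool_rot: [-0.437, -3.11, -0.001]
contact_force: [-0.1, 0.2, -0.1]
opening: 0.0855
grip_force: 0.0
turn [ 0.001 -0.003  0.01 ] shift [-0.004 -0.014  0.002] | P [ 0.5848 -0.0447  0.23  ]
turn [ 0.001 -0.003  0.01 ] shift [-0.004 -0.007  0.359] | P [ 0.5853 -0.0428  0.123 ]
3 [ 0.59210599 -0.04156446  0.14651546] [221. 218.]
```

View pics/s1c.png

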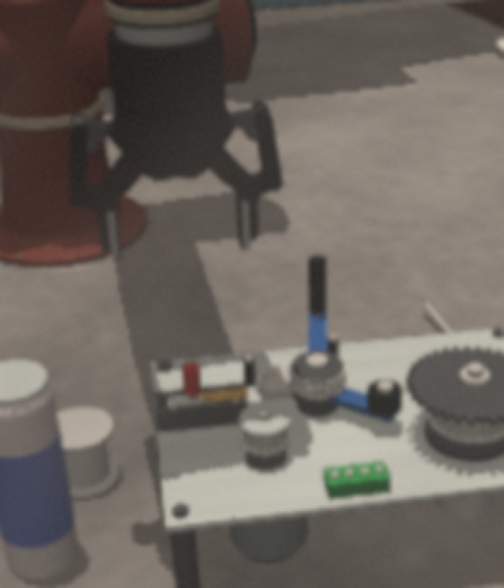

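The open fingers straddle the knob line. The knob is at crop (191,378), which agrees with the model. I'll preclose to half, descend and grip.

```bash
python3 -m pendant '[0,0,0,0,-0.01,0.08,0.5, 0,0,0,0,-0.01,0.16,0.5, 0,0,0,0,-0.01,0.24,0.5, 0,0,0,0,-0.01,0.3,0.5, 0,0,0,0,-0.01,0.34,0.5, 0,0,0,0,-0.01,0.355,0.5, 0,0,0,0,-0.01,0.355,0.5]' 30
python3 -m pendant '[0,0,0,0,0,0,0, 0,0,0,0,0,0,0, 0,0,0,0,0,0,0, 0,0,0,0,0,0,0, 0,0,0,0,0,0,0, 0,0,0,0,0,0,0]' 30
python3 -c "
from plan import *
rel(W(-10,-117,123),p[2]+np.pi/2)"
```

```text
t: 2.9
tool_pos: [0.5845, -0.0445, 0.1251]
tool_rot: [0.438, 3.111, -0.0]
contact_force: [-0.1, 0.0, 0.2]
opening: 0.043
grip_force: 0.0
t: 3.65
tool_pos: [0.5856, -0.0426, 0.1262]
tool_rot: [0.438, 3.108, 0.007]
contact_force: [1.0, 6.9, 1.9]
opening: 0.0128
grip_force: 29.4
turn [0.009 0.004 0.008] shift [0.001 0.046 0.011] | P [ 0.5893 -0.0293  0.123 ]
```

```bash
python3 -m pendant '[0,0,0,0,0.01,0,0, 0,0,0,0,0.02,0,0, 0,0,0,0,0.03,0,0, 0,0,0,0,0.04,0,0, 0,0,0,0,0.05,0,0, 0,0,0,0,0.06,0,0, 0,0,0,0,0.06,0,0, 0,0,0,0,0.06,0,0]' 50
```

```text
t: 4.65
tool_pos: [0.5895, -0.0295, 0.1262]
tool_rot: [0.439, 3.11, -0.007]
contact_force: [-3.2, -5.6, 5.5]
opening: 0.012
grip_force: 49.0
```

```bash
python3 -m pendant '[0,0,0,0,0.005,0,0, 0,0,0,0,0.01,0,0, 0,0,0,0,0.014,0,0, 0,0,0,0,0.014,0,0, 0,0,0,0,0.014,0,0]' 50
```

```text
t: 5.28
tool_pos: [0.5899, -0.0285, 0.1263]
tool_rot: [-0.44, -3.11, 0.017]
contact_force: [-7.4, -14.6, 6.2]
opening: 0.0121
grip_force: 49.4
```

The slider is against its end stop (16 N, no further travel). Release and lift.

```bash
python3 -m pendant '[0,0,0,0,0,0,0.5, 0,0,0,0,0,0,0.5, 0,0,0,0,0,0,0.5, 0,0,0,0,0,0,0.5, 0,0,0,0,0,-0.1,0.5, 0,0,0,0,0,-0.22,0.5, 0,0,0,0,0,-0.35,0.5, 0,0,0,0,0,-0.35,0.5]' 
python3 - <<'E'
from plan import *
st()
rel(H(0,231),p[2]+np.pi/2+.2); rel(H(0,129),p[2]+np.pi/2)
E
```

```text
t: 6.28
tool_pos: [0.5927, -0.0234, 0.2345]
tool_rot: [0.437, 3.103, -0.0]
contact_force: [0.4, 0.6, -0.3]
opening: 0.0426
grip_force: 0.0
t 6.275 pos [ 0.5927 -0.0234  0.2345] F [ 0.4  0.6 -0.3] open 0.0426 grip 0.0 q6 -1.46
turn [ 0.     0.016 -0.373] shift [0.365 0.333 0.009] | P [0.515  0.1029 0.231 ]
turn [0.002 0.016 0.009] shift [0.368 0.333 0.349] | P [0.515  0.1029 0.129 ]
```

```bash
python3 -m pendant '[0,0,-0.1,0.1,0.09,0,0.6, 0,0,-0.2,0.2,0.18,0,0.6, 0,0,-0.3,0.3,0.27,0,0.6, 0,0,-0.37,0.365,0.333,0,0.6, 0,0,-0.37,0.365,0.333,0,0.6, 0,0,-0.37,0.365,0.333,0,0.6]' 
python3 - <<'E'
from plan import *
st()
rel(H(0,129),p[2]+np.pi/2+.2)
d=snap('scene','s2'); 
a=d['image'][90:300,150:350]; cv2.imwrite('pics/s2c.png',cv2.resize(a,None,fx=2.8,fy=2.8,interpolation=2)[...,::-1])
P=cloud(d); im=d['image'].astype(int)
m=(im.max(-1)<60)&(P[...,2]>.125)&(P[...,2]<.168); m[:,:245]=0;m[:,280:]=0;m[:175]=0;m[206:]=0
print(m.sum(),np.median(P[m],0),np.argwhere(m).mean(0), 'pred',proj(d,[H(0,145),W(-10,-117,132),W(-10,-131,132)]))
q=(im[...,0]>100)&(im[...,1]<60)&(im[...,2]<70); q[:,:200]=0;q[:,240:]=0;q[:205]=0;q[240:]=0; print(np.argwhere(q).mean(0),q.sum())
E
```

```text
t: 7.02
tool_pos: [0.5128, 0.1026, 0.2289]
tool_rot: [-0.136, -3.138, 0.001]
contact_force: [0.1, -0.3, 0.8]
opening: 0.0513
grip_force: 0.0
t 7.025 pos [0.5128 0.1026 0.2289] F [ 0.1 -0.3  0.8] open 0.0513 grip 0.0 q6 -1.43
turn [-0.001 -0.002 -0.005] shift [-0.008  0.002  0.333] | P [0.515  0.1029 0.129 ]
66 [0.52255918 0.09944288 0.14729981] [191.90909091 262.6969697 ] pred [[262.55484122 191.12585779]
 [223.36169746 224.25878505]
 [216.93281593 224.91602417]]
[222.5 223. ] 6
```

View pics/s2c.png

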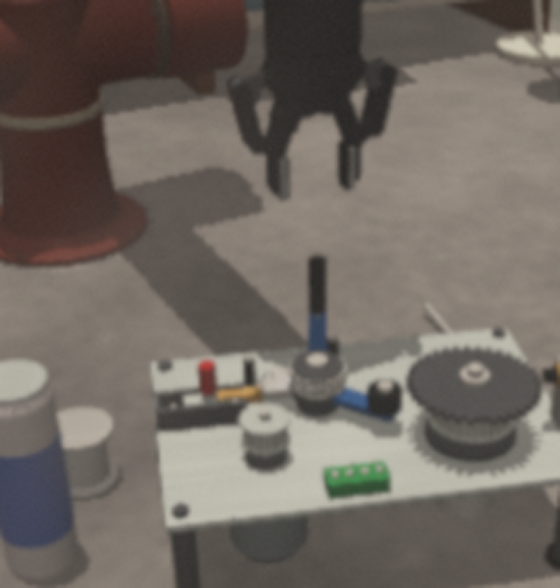

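The knob is now at image column 223, which matches the home prediction (drawn back would be 217). The handle is at column 262.7, as predicted. Descend on the handle and grip.

```bash
python3 -m pendant '[0,0,0,-0.008,0,0.08,0.6, 0,0,0,-0.008,0,0.16,0.6, 0,0,0,-0.008,0,0.24,0.6, 0,0,0,-0.008,0,0.3,0.6, 0,0,0,-0.008,0,0.33,0.6, 0,0,0,-0.008,0,0.33,0.6, 0,0,0,-0.008,0,0.33,0, 0,0,0,-0.008,0,0.33,0, 0,0,0,-0.008,0,0.33,0, 0,0,0,-0.008,0,0.33,0, 0,0,0,-0.008,0,0.33,0, 0,0,0,-0.008,0,0.33,0]' 40
python3 - <<'E'
from plan import *
st(); c=W(-10,-30,0); o=telemetry.get_obs()['tool_pos']; print('r',np.hypot(*(o-c)[:2]),'ang',np.degrees(np.arctan2(*(o-c)[1::-1])-p[2])%360)
b=p[2]+np.pi/2
for t in(.1,.2,.3,.4,.5,.6,.7,.8,.85,.9): print(t,end=' '); rel(H(t,129),b+.2+.6*t)
E
```

```text
t: 8.57
tool_pos: [0.516, 0.1033, 0.132]
tool_rot: [0.135, 3.137, 0.002]
contact_force: [-0.3, 4.7, 5.6]
opening: 0.0152
grip_force: 39.4
t 8.575 pos [0.516  0.1033 0.132 ] F [-0.3  4.7  5.6] open 0.0152 grip 39.43998098373413 q6 -1.43
r 0.10935007373504242 ang 169.59410730427635
0.1 turn [ 0.002  0.003 -0.118] shift [ 0.015 -0.036  0.01 ] | P [0.5107 0.0928 0.129 ]
0.2 turn [ 0.002  0.004 -0.233] shift [ 0.023 -0.072  0.01 ] | P [0.5073 0.0823 0.129 ]
0.3 turn [ 0.002  0.004 -0.347] shift [ 0.027 -0.109  0.01 ] | P [0.505  0.0716 0.129 ]
0.4 turn [ 0.002  0.004 -0.462] shift [ 0.028 -0.145  0.01 ] | P [0.5038 0.0606 0.129 ]
0.5 turn [ 0.002  0.004 -0.576] shift [ 0.025 -0.182  0.01 ] | P [0.5038 0.0496 0.129 ]
0.6 turn [ 0.002  0.004 -0.691] shift [ 0.019 -0.218  0.01 ] | P [0.5048 0.0387 0.129 ]
0.7 turn [ 0.001  0.004 -0.806] shift [ 0.009 -0.253  0.01 ] | P [0.5068 0.0279 0.129 ]
0.8 turn [ 0.001  0.004 -0.92 ] shift [-0.005 -0.287  0.01 ] | P [0.51   0.0174 0.129 ]
0.85 turn [ 0.001  0.004 -0.978] shift [-0.013 -0.304  0.01 ] | P [0.512  0.0122 0.129 ]
0.9 turn [ 1.000e-03  4.000e-03 -1.035e+00] shift [-0.022 -0.32   0.01 ] | P [0.5142 0.0072 0.129 ]
```

```bash
python3 -m pendant '[0,0,-0.06,0.008,-0.018,0,0, 0,0,-0.12,0.014,-0.036,0,0, 0,0,-0.18,0.018,-0.054,0,0, 0,0,-0.23,0.022,-0.072,0,0, 0,0,-0.29,0.025,-0.09,0,0, 0,0,-0.35,0.027,-0.109,0,0, 0,0,-0.41,0.028,-0.127,0,0, 0,0,-0.46,0.028,-0.145,0,0, 0,0,-0.52,0.027,-0.164,0,0, 0,0,-0.58,0.025,-0.182,0,0, 0,0,-0.63,0.022,-0.2,0,0, 0,0,-0.69,0.019,-0.218,0,0]' 50
cat > ang.py <<'E'
from plan import *
st(); c=W(-10,-30,0); o=telemetry.get_obs()['tool_pos']; print('r',np.hypot(*(o-c)[:2]),'joint',(np.arctan2(*(o-c)[1::-1])-p[2]-np.radians(170))%(2*np.pi))
E
python3 ang.py; python3 - <<'E'
from plan import *
b=p[2]+np.pi/2
for t in(.6,.7,.8,.85,.9): print(t,end=' '); rel(H(t,132),b+.2+.6*t)
E
```

```text
t: 10.07
tool_pos: [0.5038, 0.04, 0.1319]
tool_rot: [-0.434, 3.111, 0.006]
contact_force: [-1.5, 9.2, 7.3]
opening: 0.0144
grip_force: 49.2
t 10.075 pos [0.5038 0.04   0.1319] F [-1.5  9.2  7.3] open 0.0144 grip 49.224141240119934 q6 -1.92
r 0.11076133908714303 joint 0.5871563156019182
0.6 turn [0.008 0.001 0.003] shift [-0.002 -0.005 -0.   ] | P [0.5048 0.0387 0.132 ]
0.7 turn [ 0.008  0.001 -0.112] shift [ 0.001 -0.042 -0.001] | P [0.5068 0.0279 0.132 ]
0.8 turn [ 0.008  0.002 -0.226] shift [ 0.001 -0.078 -0.001] | P [0.51   0.0174 0.132 ]
0.85 turn [ 0.008  0.002 -0.283] shift [-0.001 -0.096 -0.001] | P [0.512  0.0122 0.132 ]
0.9 turn [ 0.008  0.002 -0.341] shift [-0.003 -0.115 -0.001] | P [0.5142 0.0072 0.132 ]
```

```bash
python3 -m pendant '[0,0,-0.05,0.002,-0.015,0,0, 0,0,-0.1,0.003,-0.03,0,0, 0,0,-0.15,0.003,-0.045,0,0, 0,0,-0.2,0.003,-0.06,0,0, 0,0,-0.25,0.002,-0.075,0,0, 0,0,-0.28,0.001,-0.09,0,0, 0,0,-0.28,0.001,-0.095,0,0, 0,0,-0.28,0.001,-0.095,0,0]' 60
python3 ang.py
```

```text
t: 11.08
tool_pos: [0.5103, 0.012, 0.1318]
tool_rot: [0.658, -3.069, -0.006]
contact_force: [-7.2, 7.4, 10.4]
opening: 0.0143
grip_force: 58.6
t 11.075 pos [0.5103 0.012  0.1318] F [-7.2  7.4 10.4] open 0.0143 grip 58.57610642910004 q6 -2.12
r 0.11167080115611291 joint 0.8460525306810425
```

```bash
python3 -m pendant '[0,0,0,0,-0.006,0,0, 0,0,0,0,-0.012,0,0, 0,0,0,0,-0.012,0,0, 0,0,0,0,-0.012,0,0]' 60
python3 ang.py
```

```text
t: 11.58
tool_pos: [0.5103, 0.0118, 0.1317]
tool_rot: [0.659, -3.066, -0.017]
contact_force: [-14.2, 19.1, 15.7]
opening: 0.0148
grip_force: 59.8
t 11.575 pos [0.5103 0.0118 0.1317] F [-14.2  19.1  15.7] open 0.0148 grip 59.81756150722504 q6 -2.12
r 0.11171267625246756 joint 0.8474699605991436
```

The handle stopped moving while the load rose from 9.6 to 23 N, so it is on the rubber stop. One last look.

```bash
python3 - <<'E'
from plan import *
d=snap('scene','s3'); a=d['image'][120:300,140:440]; cv2.imwrite('pics/s3c.png',cv2.resize(a,None,fx=2.6,fy=2.6,interpolation=2)[...,::-1])
im=d['image'].astype(int);q=(im[...,0]>100)&(im[...,1]<60)&(im[...,2]<70); q[:,:200]=0;q[:,240:]=0;q[:205]=0;q[240:]=0; print(np.argwhere(q).mean(0),q.sum()); st()
E
```

```text
[221.90909091 223.36363636] 11
t 11.625 pos [0.5103 0.0118 0.1317] F [-13.8  19.3  16.2] open 0.0142 grip 59.81207549571991 q6 -2.12
```

View pics/s3c.png

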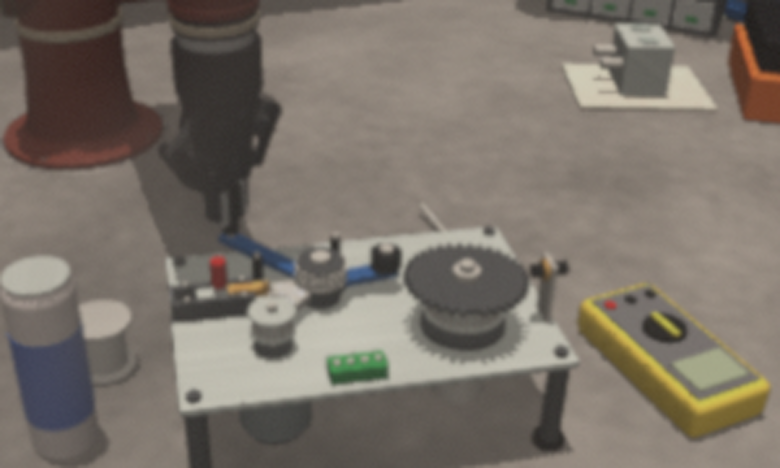

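The gripper holds the handle at crop (230,220), with the lever against the rear post at (257,265). The knob is still home (column 223), the idler has swung back to (385,258), and the bystanders are undisturbed.

```bash
python3 -c "
from station import ctrl; print(ctrl.finish_job())"
```

```text
the job is handed in; nothing more can be done
None
```

The job is handed in: the pawl knob is fully home, the gripper is holding the tensioner handle against its rear rubber stop, and nothing else in the scene was touched.

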